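# Tip the teardown tray into the parts pan

### The job

Slide the empty blue parts pan by its handle under the spout of the tipping tray until it sits flush against the front of the tray's stand, square and in line with it. Then push the red pad on the tray's edge down, smoothly, until the tray bears firmly on its rubber stop, and hold it there without forcing it until all four parts have slid into the pan. Let the tray back up gently with your finger still on the pad, so that it does not slam, until it rests level again, and leave the pan under the spout and everything else on the desk where it is.

Things in the scene. Friction and masses are not known exactly. Their poses are not given: they have to be found in the camera images.
- stand: Fixed dark steel stand of the tray. Origin on the desk below the pivot; x is level and runs from the spout towards the back of the tray (spout at -x), z up. Its upturned front edge, 160 mm wide and 26 mm high, has its outer face at x = -74.5 mm: the pan goes flush against it, pan axes parallel to the stand's. Two cheeks at y = +-80 mm, x -25 to 25 mm, 151 mm high, carry the pivot.
- pivot (a point): On the tray's pivot axis, which is parallel to the stand's y, 130 mm above the desk. Aluminium tray, 112 mm wide: 125 mm from here to the lip of its open spout, 145 mm to its back; floor 4 mm below the axis, back and side walls 20 mm above it. It is heavy at the back: 1 to 3 N on the pad hold it tilted; let go, it slams back level.
- pad (a point): Middle of the top of the red rubber pad, 40 mm along the tray x 34 mm across, on a tab beside the spout. It turns with the tray; level, it is at x -101, y +82, z 153 mm in the stand's frame. Push it down from above with closed fingertips; do not pinch it. 7 to 12 N bears firmly on the stop; more than 18 N bends the tray.
- tray (a joint): Tilt of the tray, rad: 0 = level, at rest; it grows as the spout goes down. The parts start to slide at 0.25 to 0.37 rad according to friction. Further down, the tray meets the rubber cap of a stop screw on the stand, set by hand and not measured: somewhere from 0.50 to 0.68 rad. From there the push on the pad climbs by about 3 N per mm. Turning faster than about 1.5 rad/s is too fast, either way.
- pan: Loose blue plastic open pan, 130 x 130 mm and 38 mm high, walls and floor 4 mm, 0.28 kg. Origin at the centre of its underside; its handle sticks out at its -x side, its +x side is the back wall that goes against the stand; z up. When home its axes are parallel to the stand's.
- pan_handle (a point): Grip point of the pan's stub handle, 30 mm above the pan's underside and 94 mm from its centre towards -x. The handle is a level bar, 16 mm wide (across, along the pan's y), 52 mm long (along x), from 19 to 37 mm above the underside.
- pan_back (a point): Foot of the pan's back wall, outer face, middle: 65 mm from the pan's origin along +x. Home is with this point at the stand's front edge, in the middle (x = -74.5 mm, y = 0 in the stand's frame).
- heatsink_a: Black finned heatsink, 26 x 24 x 16 mm, lying in the back half of the tray; origin at its centre.
- heatsink_b: Second black finned heatsink, the same size, in the back half of the tray; origin at its centre.
- relay: Blue relay, 28 x 14 x 18 mm, in the back half of the tray; origin at its centre.
- transformer: Small yellow and black transformer, 30 x 26 x 22 mm, in the back half of the tray; origin at its centre.
- fan: Bystander: loose black cooling fan, 60 x 60 x 25 mm. Origin under its centre.
- multimeter: Bystander: loose yellow multimeter lying on its back, 150 x 75 x 41 mm. Origin under its centre.
- solder_spool: Bystander: loose metal spool standing on end, 56 mm in diameter, 40 mm high. Origin under its centre.
- screwdriver: Bystander: loose screwdriver lying on the desk, along its own x. Origin under its middle.
- wrench: Bystander: loose wrench lying on the desk, 140 mm long along its own x. Origin under its middle.
- mug: Bystander: loose white mug, 80 mm in diameter, 95 mm high. Origin under its centre.

How it is judged (in metres and radians):
On the way, in this order (a step that is already met when the one before it is completed fails the run):
1. the pan stands flush against the front of the stand, square and centred under the spout (x of pan_back in the frame of stand between -0.0805 and -0.068 m and y of pan_back in the frame of stand between -0.015 and 0.015 m and angle between the x axis of pan and the x axis of stand, either way round below 0.12 rad and angle between pan's own z axis and vertical below 0.05 rad and height (world z) of pan below 0.004 m), for 0.2 s.
2. the tray is pressed firmly onto its rubber stop by the fingers (5 N or more) and held there, all four parts having slid into the pan (all of step 1 and value of joint tray above 0.46 rad and contact force between the fingers and tray above 5 N and x of heatsink_a in the frame of pan between -0.065 and 0.065 m and y of heatsink_a in the frame of pan between -0.065 and 0.065 m and z of heatsink_a in the frame of pan between 0 and 0.045 m and x of heatsink_b in the frame of pan between -0.065 and 0.065 m and y of heatsink_b in the frame of pan between -0.065 and 0.065 m and z of heatsink_b in the frame of pan between 0 and 0.045 m and x of relay in the frame of pan between -0.065 and 0.065 m and y of relay in the frame of pan between -0.065 and 0.065 m and z of relay in the frame of pan between 0 and 0.045 m and x of transformer in the frame of pan between -0.065 and 0.065 m and y of transformer in the frame of pan between -0.065 and 0.065 m and z of transformer in the frame of pan between 0 and 0.045 m), for 0.4 s.
At the end, for the whole second after the job is handed in: The tray rests level (within 0.03 rad); the pan stands upright on the desk with its back wall within 6 mm of the stand's front edge, within 15 mm of centred and square to 0.12 rad; all four parts lie in the pan; all is at rest (all of step 1 and value of joint tray below 0.03 rad and x of heatsink_a in the frame of pan between -0.065 and 0.065 m and y of heatsink_a in the frame of pan between -0.065 and 0.065 m and z of heatsink_a in the frame of pan between 0 and 0.045 m and x of heatsink_b in the frame of pan between -0.065 and 0.065 m and y of heatsink_b in the frame of pan between -0.065 and 0.065 m and z of heatsink_b in the frame of pan between 0 and 0.045 m and x of relay in the frame of pan between -0.065 and 0.065 m and y of relay in the frame of pan between -0.065 and 0.065 m and z of relay in the frame of pan between 0 and 0.045 m and x of transformer in the frame of pan between -0.065 and 0.065 m and y of transformer in the frame of pan between -0.065 and 0.065 m and z of transformer in the frame of pan between 0 and 0.045 m and linear speed of each of heatsink_a, heatsink_b, relay, transformer, pan below 0.02 m/s); the robot touches nothing.
It fails at once if the tray is forced: more than 18 N between the robot and the tray (contact force between any of the fingers, the arm and tray above 18 N).
It fails at once if the tray is swung or let go so that it turns faster than 2 rad/s (velocity of joint tray above 2 rad/s or velocity of joint tray below -2 rad/s).
It fails at once if the pan is rammed against the stand with more than 25 N (contact force between pan and stand above 25 N).
It fails at once if a bystander is moved by more than 15 mm (distance of any of fan, multimeter, solder_spool, screwdriver, wrench, mug from where it was at the start of the episode above 0.015 m).
It also fails if it takes over 70 s, if anything falls off the work surface, if the arm or the gripper's body presses on something with over 40 N, if the wrist force passes 120 N, or if a joint passes its speed limit or range.

### The arm

A 6-joint arm with a two-finger parallel gripper is mounted at the origin on the work surface. World frame = base frame: x ahead of the robot, y to its left, z up, the work surface at z = 0. Lengths are in mm, angles in rad, forces in N, time in s.
With the tool pointing down it reaches from about 275 to 1000 mm from the base axis. Payload 8.4 kg.
Tool frame: the origin (TCP) lies on the centre line of the jaws, within the pads' length; the fingertips stand r.tip_reach ahead of it and the grasp point (between the pads) lies 11 mm behind it (r.tip_reach is the distance from the TCP to the fingertips, in mm); z points along the fingers, y is the line along which they close (so a half turn about z gives the same grasp; the last joint's range is limited). The gripper opens to 85 mm and grips with 20 to 120 N. Pads are 22 mm wide; open, the fingers measure 114 mm over their backs; the gripper's body (76 mm by 85 mm) begins 54 mm behind the grasp point. The pads swing forward as they close: fully open they stand 13 mm farther back than shut.
Start: joints at [-1.319, 0.353, 1.633, -0, 1.155, -0.002], TCP at [156.926, -604.981, 212.981] pointing down, gripper open.
Joint ranges: [-2.63, 2.63], [-0.92, 2.1], [0.06, 2.66], [-1.3, 4.44], [0, 2.69], [-3.02, 3.02]. Speed limits (rad/s): [2.22, 2.22, 2.79, 3.14, 3.14, 3.14].

### API

Orientations are given as [roll, pitch, yaw] about the fixed x, y, z axes, in that order (R = Rz(yaw) Ry(pitch) Rx(roll)).
In Python, from rig import r gives the robot as it stands.
- The arm moves only by the tool carry_out, never from a script. Its argument "targets" is a list of rows, each an object with "dp": the shift along the tool's x, y, z in mm, a list of three; "yaw": the turn about the tool's z in degrees. A call has 1 to 12 rows; each row is the pose to reach, as a shift and turn from the pose commanded when the call began, along the tool's axes at that moment; what a row does not reach only later rows make up. A row lasts 1/8 s, in which the tool goes at most 62.5 mm and 10.7 degrees, less where a joint would pass 70% of its speed; a pose out of reach is approached as far as the arm can. A call with a gripper value outside its range is refused whole. "fingers" is the opening, from -1 (shut) to 1 (fully open), so that 0 is half open, set as the call begins (left out, the last holds). The fingers move at their own pace and stop on an object; "grip_force" is the grip in N (left out, the last holds). Time passes only in rows, so rows that repeat a pose let the fingers close. It gives the time, the measured TCP pose, the force, the opening and the grip force at its end, in the units of the state.
- r.sense(): the state, without advancing time (a new reading comes with each control period).
- r.grab_frame(name): name is "scene" or "top" or "wrist"; returns the picture (384x512x3 uint8, red, green, blue); there is no depth.
- r.get_calibration(name): a dict with "fx", "fy", "cx", "cy" (pixels), "dist_coeffs" ([k1, k2, p1, p2, k3] as OpenCV has them; the pictures are not rectified), "rvec" (rotation vector, rad) and "tvec" (3), from world to camera coordinates, as OpenCV has them. Camera axes: x right, y down, z forward; pixel columns grow to the right and rows downward; lengths in mm; the calibration is good to about 2 mm. A picture is of the moment at which its call begins: read the wrist's pose just before it. get_calibration takes no time and is no camera call; for the wrist camera it gives the pose at the moment of the call.
- r.sign_off(): hands the job in; it is judged then, once.
The state is a dict: "clock": time; "qpos": joint angles; "qvel": joint speeds; "joint_efforts": joint torques, N m; "eef_pos": TCP position; "tcp_rot": TCP orientation; "contact_force": force on the tool from outside, world axes, zero at the start; "wrist_torque": the same for the moment, N m; "opening": opening from 0.0 (shut) to 1.0 (fully open); "grasp_force": force on a finger pad.
Only numpy, scipy, OpenCV 4.12 (cv2) and the standard library are available. Lean on these libraries where they do the work, as an engineer would, in place of code of your own. Each camera call takes 0.05 s, during which the arm holds its last target. There are 200 camera calls.

## Working session

There is one attempt and no reset: what is moved stays moved. The work goes in short steps, Python scripts to look and compute and a tool call to move; the robot and the scene stay as the last step left them, time stands still between calls to the robot, and variables do not carry over. Pictures are saved under pics/ and viewed, at most 10 in all, crops included, and the job is handed in when it is done.

Besides the shell and the picture viewer there is one more tool, called by a JSON object that holds its "op" and its "data", one argument or row to a line. carry_out: Moves the arm, as the interface text tells. Its arguments: {"type":"object","properties":{"targets":{"type":"array","items":{"type":"object","properties":{"dp":{"type":"array","items":{"type":"number"}},"yaw":{"type":"number"}}}},"fingers":{"type":"number"},"grip_force":{"type":"number"}},"required":["targets"]}

```bash
mkdir -p pics; cat > h.py <<'E'
import numpy as np, cv2
from rig import r
def cal(n):
    c=r.get_calibration(n); K=np.array([[c['fx'],0,c['cx']],[0,c['fy'],c['cy']],[0,0,1.]])
    R=cv2.Rodrigues(np.array(c['rvec'],float))[0]; t=np.array(c['tvec'],float).ravel()
    return K,np.array(c['dist_coeffs'],float),R,t
def plane(C,uv,z):
    K,d,R,t=C; n=cv2.undistortPoints(np.array(uv,float).reshape(-1,1,2),K,d).reshape(-1,2)
    D=np.c_[n,np.ones(len(n))]@R; o=-R.T@t
    return o+D*((z-o[2])/D[:,2])[:,None]
def proj(C,P):
    K,d,R,t=C; return cv2.projectPoints(np.array(P,float).reshape(-1,1,3),cv2.Rodrigues(R)[0],t,K,d)[0].reshape(-1,2)
def shot(n,f):
    C=cal(n); im=r.grab_frame(n)[:,:,::-1].copy(); cv2.imwrite(f,im); return C,im
E
python3 - <<'E'
from h import *
for n in('scene','top'):
    C,im=shot(n,f'pics/{n}0.png'); print(n,-C[2].T@C[3],C[2][2])
    cv2.imwrite(f'pics/{n}0b.png',cv2.resize(im,(800,600)))
s=r.sense();print(s['tcp_rot'],s['contact_force'],r.tip_reach)
E
```

```text
scene [1207.00948208  352.44468553  945.89733249] [-0.59095192 -0.24323993 -0.76916199]
top [485.99102302  84.25835219 972.11298446] [ 0.08915993 -0.03509344 -0.99539889]
[-3.14036707e+00 -2.69989454e-05  2.53801036e-01] [-0.1994738  -0.04975471  0.40472035] 8.0
```

View pics/scene0b.png

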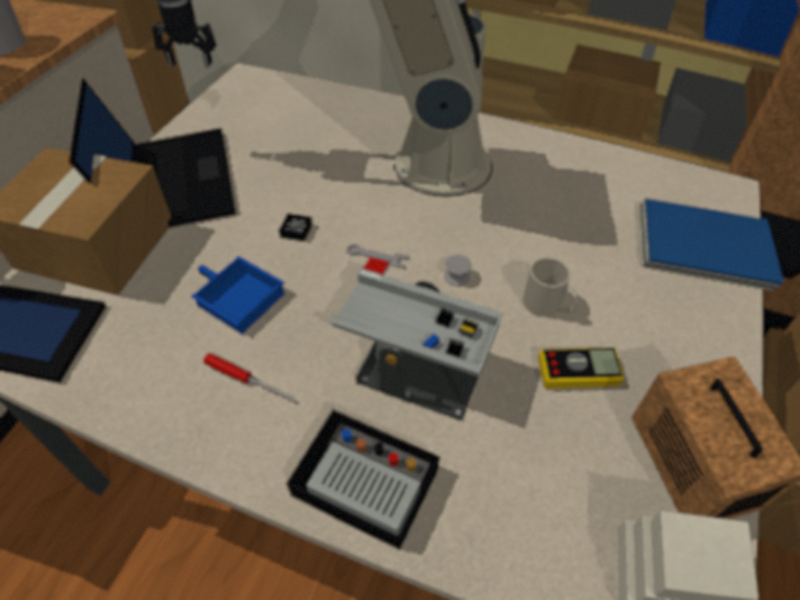

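View pics/top0b.png

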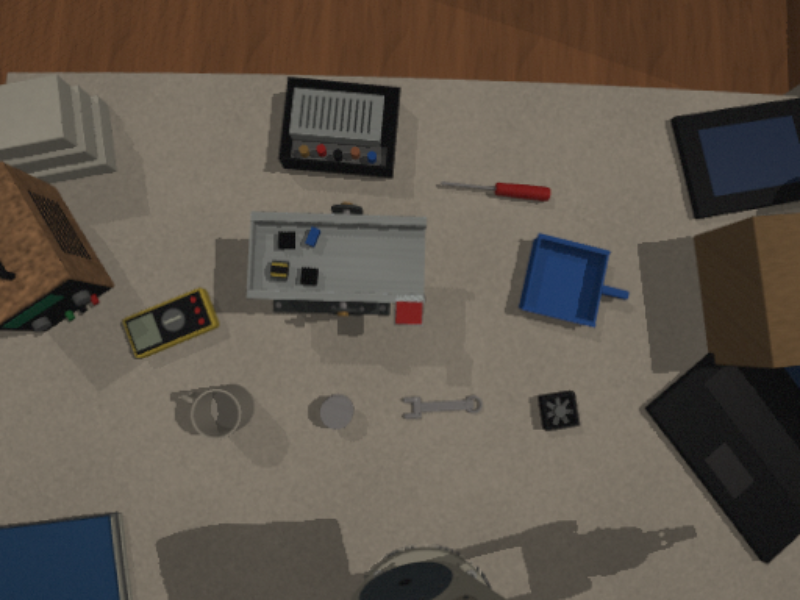

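The pictures show the tray's spout pointing to world -y. In the top view (800-px scale) the red pad is at (408,311). The pan is at (565,280) with its handle at about (616,293), pointing away from the spout. Now I'll measure them.

```bash
cat > m.py <<'E'
from h import *
def blob(im,kind,box):
    h=cv2.cvtColor(im,cv2.COLOR_BGR2HSV); H,S,V=cv2.split(h)
    m={'red':((H<8)|(H>172))&(S>150)&(V>70),'blue':(H>100)&(H<125)&(S>140)&(V>40)}[kind].astype(np.uint8)
    k=np.zeros_like(m); x0,y0,x1,y1=box; k[y0:y1,x0:x1]=m[y0:y1,x0:x1]
    c=max(cv2.findContours(k,cv2.RETR_EXTERNAL,cv2.CHAIN_APPROX_NONE)[0],key=cv2.contourArea); return c.reshape(-1,2)
E
python3 - <<'E'
from m import *
C=cal('top');im=cv2.imread('pics/top0.png')
p=blob(im,'red',(245,185,280,215)); m=cv2.moments(p); c=[m['m10']/m['m00'],m['m01']/m['m00']]
print('pad px',c,'world',plane(C,[c],153),cv2.minAreaRect(plane(C,p,153)[:,:2].astype(np.float32)))
p=blob(im,'blue',(320,140,410,220))
k=np.zeros(im.shape[:2],np.uint8);cv2.drawContours(k,[p.reshape(-1,1,2)],-1,255,-1)
o=cv2.morphologyEx(k,cv2.MORPH_OPEN,np.ones((13,13)))  # removes handle
hd=cv2.morphologyEx(k&~o,cv2.MORPH_OPEN,np.ones((3,3)))
cc=max(cv2.findContours(o,0,1)[0],key=cv2.contourArea).reshape(-1,2)
print('pan',cv2.minAreaRect(plane(C,cc,38)[:,:2].astype(np.float32)))
hc=max(cv2.findContours(hd,0,1)[0],key=cv2.contourArea).reshape(-1,2)
print('handle',cv2.minAreaRect(plane(C,hc,37)[:,:2].astype(np.float32)),cv2.boundingRect(hc))
t=im[125:225,150:280];cv2.imwrite('pics/tray.png',cv2.resize(t,None,fx=6,fy=6,interpolation=2))
t=im[140:220,325:415];cv2.imwrite('pics/pan.png',cv2.resize(t,None,fx=7,fy=7,interpolation=2))
E
```

```text
pad px [261.235190097259, 199.87444739168873] world [[524.72194772  41.05919784 153.        ]] ((525.5692138671875, 41.59114074707031), (30.6409912109375, 37.65739822387695), 0.6325647234916687)
pan ((592.4547729492188, -239.02732849121094), (138.7632293701172, 136.3834686279297), 77.37507629394531)
handle ((571.6824340820312, -329.7281494140625), (45.19599914550781, 14.22278881072998), 78.6894302368164) (386, 183, 16, 8)
```

View pics/tray.png

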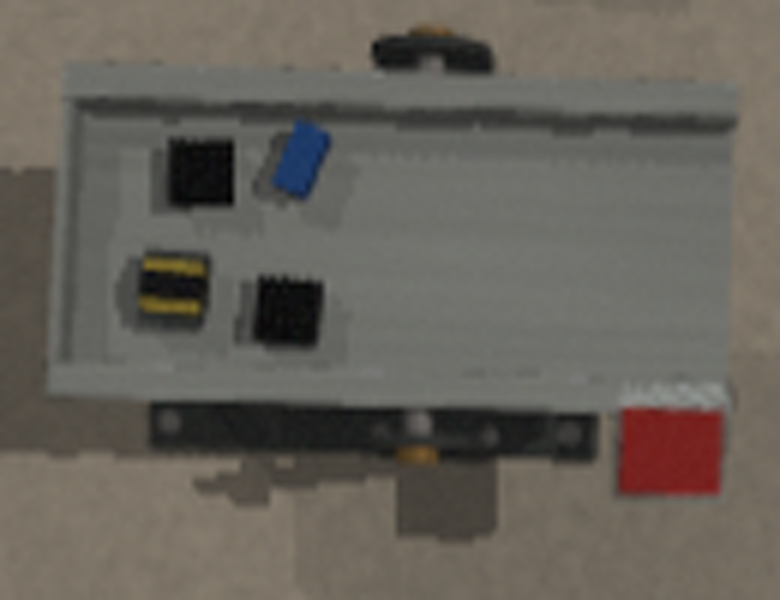

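View pics/pan.png

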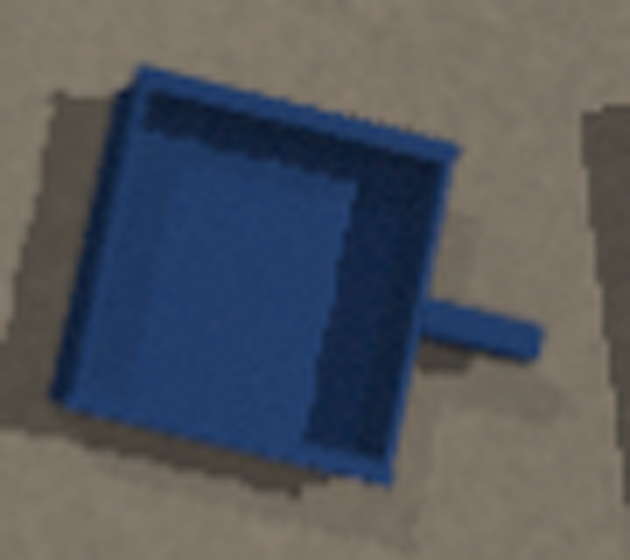

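The tray crop shows rim corners at about (66,62), (738,85) and (48,395), with the pad at (670,452). The pan crop shows rim corners at about (143,68), (460,148), (392,485) and (75,403). The handle runs from (425,318) to (540,340).

```bash
python3 - <<'E'
from h import *
C=cal('top')
f=lambda L,s,o,z: plane(C,(np.array(L)+.5)/s-.5+np.array(o),z)[:,:2]
T=f([(66,62),(738,85),(48,395),(725,408)],6,(150,125),150);print(T.round(1))
print('tray len',np.linalg.norm(T[1]-T[0]),np.linalg.norm(T[3]-T[2]),'w',np.linalg.norm(T[0]-T[2]))
for a,b in((1,0),(3,2)): d=T[b]-T[a];print('ang stand x',np.arctan2(d[1],d[0]))
P=f([(143,68),(460,148),(392,485),(75,403)],7,(325,140),38);print(P.round(1),P.mean(0))
print([np.linalg.norm(P[i]-P[i-1]).round(1) for i in range(4)],[np.arctan2(*(P[a]-P[b])[::-1]).round(3) for a,b in((0,1),(3,2))])
pc=P.mean(0)
a=np.mean([np.arctan2(*(P[a]-P[b])[::-1]) for a,b in((0,1),(3,2))]);u=np.array([np.cos(a),np.sin(a)])
print('handle grip from pan',pc-94*u, 'mid handle img',f([(425,318),(540,340)],7,(325,140),37))
th=np.pi/2
pad=np.array([524.7,41.1])
for th in(1.56,1.58,1.6,1.62):
  X=np.array([np.cos(th),np.sin(th)]);Y=np.array([-X[1],X[0]])
  o=pad+101*X-82*Y; print(th,'stand o',o,'rim corners',(o+145*X-56*Y),(o-125*X-56*Y),(o+145*X+56*Y),'home pan',o-139.5*X,'handle',o-233.5*X)
E
```

```text
[[675.9 283.4]
 [672.2  15.5]
 [543.  285.1]
 [542.5  19.4]]
tray len 267.9842549424472 265.7597639078903 w 132.90836580131375
ang stand x 1.5568332796928748
ang stand x 1.568662905374424
[[ 673.  -194.2]
 [ 644.1 -321.9]
 [ 510.6 -291.7]
 [ 540.7 -166.1]] [ 592.08657708 -243.49003782]
[np.float64(135.3), np.float64(130.9), np.float64(136.9), np.float64(129.2)] [np.float64(1.348), np.float64(1.335)]
handle grip from pan [ 570.74052061 -335.03426687] mid handle img [[ 576.32510612 -306.5879209 ]
 [ 568.43027709 -353.25245089]]
1.56 stand o [607.78562888 141.20883214] rim corners [665.34780219 285.59579902] [662.43285058  15.61153456] [553.35432952 286.80496413] home pan [606.27957055   1.71696217] handle [605.26473555 -92.27755953]
1.58 stand o [605.76696914 142.85041284] rim corners [660.43008357 288.35967001] [662.91504026  18.37110546] [548.43482716 287.32887316] home pan [607.05086343   3.35632116] handle [607.9159965  -90.63969761]
1.6 stand o [603.7158837  144.45129474] rim corners [655.45807473 291.02464043] [663.34194575  21.1397676 ] [543.50583119 287.75429393] home pan [607.78921706   5.01077711] handle [610.53397215 -88.94914157]
1.62 stand o [601.63319295 146.01083749] rim corners [650.43376441 293.58964432] [663.71339632  23.91641358] [538.56931314 288.08105626] home pan [608.49433611   6.67966827] handle [613.11761537 -87.20656761]
```

```bash
cat > dp.py <<'E'
import sys; from h import *
s=r.sense(); y=s['tcp_rot'][2]; p=np.array(s['eef_pos'])
for a in sys.argv[1:]:
    t=np.array([float(v) for v in a.split(',')]); D=t[:3]-p
    o=[D[0]*np.cos(y)+D[1]*np.sin(y), D[0]*np.sin(y)-D[1]*np.cos(y), -D[2]]
    print(a,np.round(o,1), 'tool yaw deg', -np.degrees(t[3]-y).round(1) if len(t)>3 else '')
print(p.round(1),s['tcp_rot'],np.round(s['contact_force'],1),s['opening'],s['clock'])
E
python3 dp.py 157,-605,340 571.5,-334,150,1.342
```

```text
157,-605,340 [ 1.000e-01  5.000e-01 -1.277e+02] tool yaw deg 
571.5,-334,150,1.342 [ 469.3 -157.8   62.3] tool yaw deg -62.3
[ 156.8 -604.6  212.3] [-3.14036707e+00 -2.69989454e-05  2.53801036e-01] [-0.2 -0.   0.4] 0.9964283487720984 0.1
```

{"op": "carry_out", "data": {
  "targets": [
    {"dp": [0,0,-60],"yaw": 0},
    {"dp": [0,0,-120],"yaw": 0},
    {"dp": [50,-17,-130],"yaw": -8},
    {"dp": [105,-35,-130],"yaw": -16},
    {"dp": [160,-54,-130],"yaw": -24},
    {"dp": [215,-72,-130],"yaw": -32},
    {"dp": [270,-91,-130],"yaw": -40},
    {"dp": [325,-110,-130],"yaw": -48},
    {"dp": [380,-128,-110],"yaw": -55},
    {"dp": [430,-145,-70],"yaw": -62},
    {"dp": [469,-158,-10],"yaw": -62.3},
    {"dp": [469,-158,45],"yaw": -62.3}
  ],
  "fingers": 1
}}

```text
clock: 1.6
eef_pos: [573.2, -333.1, 171.1]
tcp_rot: [3.139, 0.0, 1.344]
contact_force: [-0.4, -0.4, -0.3]
opening: 1.001
grasp_force: 0.0
```

```bash
python3 - <<'E'
from m import *
C,im=shot('wrist','pics/w1.png'); K=C[0]; print(-C[2].T@C[3],C[2][2])
print(proj(C,[[571,-334,37],[568.4,-353,37],[571,-334,30]]))
cv2.imwrite('pics/w1b.png',im)
E
python3 dp.py 571.5,-334,19,1.342
```

```text
[ 588.74165088 -265.787276    332.09939123] [-0.05852334 -0.26128995 -0.9634846 ]
[[256.6646493  179.08180676]
 [258.58886784 198.88898411]
 [256.70747323 177.3571531 ]]
571.5,-334,19,1.342 [ -2.7   3.9 142.5] tool yaw deg 0.1
[ 568.3 -330.5  161.5] [-3.13132061 -0.00367252  1.34319787] [-3.3  1.9 -6.8] 1.001511901256935 1.65
```

View pics/w1b.png

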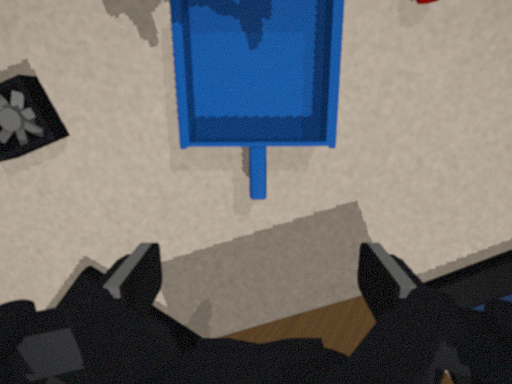

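The wrist view shows the handle from (258,146) to (258,198), within about 1 px of my projected grip point and square to the jaws. The brown box behind it is at about (290,320), so I'll check its clearance.

```bash
python3 - <<'E'
from h import *
C=cal('scene');T=cal('top');W=cal('wrist')
b=plane(C,[(168*.64,232*.64),(110*.64,288*.64)],0);print('base',b.round())
for z in(60,80,100,120,140):print(z,plane(C,[(165*.64,185*.64),(92*.64,238*.64)],z)[:,:2].round(),'top',plane(T,[(697*.64,237*.64),(712*.64,356*.64)],z)[:,:2].round())
print(plane(W,[(300,318)],100),plane(W,[(300,318)],0))
E
python3 dp.py 571.5,-334,19,1.342
```

```text
base [[ 480. -515.    0.]
 [ 674. -531.    0.]]
60 [[ 394. -567.]
 [ 605. -613.]] top [[ 669. -472.]
 [ 461. -493.]]
80 [[ 412. -546.]
 [ 619. -591.]] top [[ 665. -460.]
 [ 462. -480.]]
100 [[ 430. -525.]
 [ 633. -569.]] top [[ 661. -448.]
 [ 462. -467.]]
120 [[ 449. -505.]
 [ 646. -547.]] top [[ 657. -436.]
 [ 463. -455.]]
140 [[ 467. -484.]
 [ 660. -526.]] top [[ 653. -424.]
 [ 463. -442.]]
[[ 577.29720965 -430.48502959  100.        ]] [[ 573.53153951 -505.12800912    0.        ]]
571.5,-334,19,1.342 [ -2.7   3.9 142.5] tool yaw deg 0.1
[ 568.3 -330.5  161.5] [-3.13132061 -0.00367252  1.34319787] [-3.3  1.9 -6.8] 1.001511901256935 1.65
```

{"op": "carry_out", "data": {
  "targets": [
    {"dp": [0,0.5,30],"yaw": 0},
    {"dp": [0,1,65],"yaw": 0},
    {"dp": [0,1,100],"yaw": 0},
    {"dp": [0,1,125],"yaw": 0},
    {"dp": [0,1,140],"yaw": 0},
    {"dp": [0,1,148],"yaw": 0},
    {"dp": [0,1,148],"yaw": 0},
    {"dp": [0,1,148],"yaw": 0}
  ]
}}

```text
clock: 2.65
eef_pos: [572.3, -335.2, 25.2]
tcp_rot: [3.14, 0.0, 1.341]
contact_force: [0.6, 0.0, -0.2]
opening: 1.001
grasp_force: 0.0
```

{"op": "carry_out", "data": {
  "targets": [
    {"dp": [0,0,0],"yaw": 0},
    {"dp": [0,0,0],"yaw": 0},
    {"dp": [0,0,0],"yaw": 0},
    {"dp": [0,0,0],"yaw": 0},
    {"dp": [0,0,0],"yaw": 0},
    {"dp": [0,0,0],"yaw": 0},
    {"dp": [0,0,0],"yaw": 0},
    {"dp": [0,0,0],"yaw": 0}
  ],
  "fingers": -1,
  "grip_force": 25
}}

```text
clock: 3.65
eef_pos: [571.8, -334.8, 24.2]
tcp_rot: [-3.142, -0.0, 1.341]
contact_force: [0.2, -0.5, 0.1]
opening: 0.003
grasp_force: 0.0
```

```bash
python3 dp.py 606.8,-150,20,1.563 606.8,-112,20,1.563 606.8,-100,20,1.563 606.8,-92,20,1.563
python3 - <<'E'
from h import *
s=r.sense();print(s['grasp_force'],s['qvel'])
C,im=shot('wrist','pics/w2.png')
E
```

```text
606.8,-150,20,1.563 [187.9  -8.    4.2] tool yaw deg -12.7
606.8,-112,20,1.563 [224.9 -16.6   4.2] tool yaw deg -12.7
606.8,-100,20,1.563 [236.6 -19.3   4.2] tool yaw deg -12.7
606.8,-92,20,1.563 [244.4 -21.2   4.2] tool yaw deg -12.7
[ 571.8 -334.8   24.2] [-3.14157124e+00 -1.25465937e-06  1.34115498e+00] [ 0.2 -0.5  0.1] 0.0034474413143451583 3.65
0.0 [-1.77791100e-04 -2.45096362e-04 -1.12070081e-03  1.68832307e-03
  9.99585029e-04  8.16645485e-05]
```

View pics/w2.png

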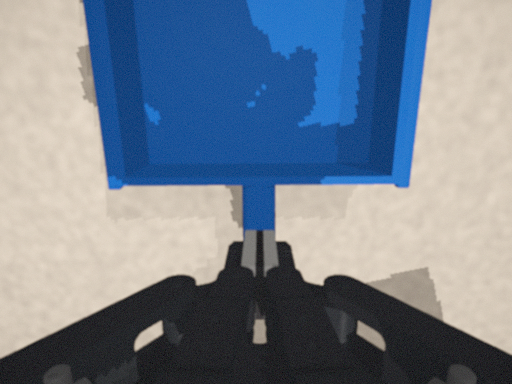

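The wrist view shows the jaws fully shut at about (260,235), with the handle (rows 185 to 230) ahead of them, so the grasp missed. Next I'll measure where the pan and handle are.

```bash
python3 - <<'E'
from h import *
C=cal('wrist');s=r.sense();p=np.array(s['eef_pos'])
print('tip px',proj(C,[p-[0,0,8],p+[0,0,11]]))
E_=plane(C,[(109,184),(410,183)],38)[:,:2];print('rear rim',E_.round(1),np.linalg.norm(E_[0]-E_[1]))
d=E_[1]-E_[0];a=np.arctan2(d[1],d[0])+np.pi/2;u=np.array([np.cos(a),np.sin(a)]);m=E_.mean(0);print('ang',a,'pan c',m+65*u,'grip',m-29*u,'end',m-55*u)
print('handle',plane(C,[(258,185),(258,229)],37).round(1))
W1=plane
E
```

```text
tip px [[258.89074103 229.79346804]
 [258.83260792 244.3883902 ]]
rear rim [[ 511.8 -288.2]
 [ 646.9 -319.5]] 138.67444963342226
ang 1.3436627003522872 pan c [ 593.95662522 -240.52184064] grip [ 572.7891695  -332.10753176] end [ 566.93434132 -357.4397442 ]
handle [[ 578.5 -304.6   37. ]
 [ 573.4 -326.    37. ]]
```

```bash
python3 - <<'E'
from h import *
im=cv2.imread('pics/w2.png');a=cv2.resize(im[170:300,200:320],(480,520),interpolation=2)
C,s=shot('scene','pics/s2.png');p=proj(C,[[572,-334,40]])[0].astype(int);print(p,proj(C,[[572,-334,37],[567,-357,37],[578,-306,37]]))
b=cv2.resize(s[p[1]-55:p[1]+45,p[0]-25:p[0]+35],(312,520),interpolation=2)
cv2.imwrite('pics/c2.png',np.hstack([a,b]))
s=r.sense();print(s['opening'],s['grasp_force'],s['eef_pos'])
E
```

```text
[131 171] [[131.97053518 172.0150042 ]
 [127.09061668 169.12417443]
 [138.04029575 175.58012876]]
0.0016353442828214548 0.0 [ 571.78023056 -334.75933951   24.17935037]
```

View pics/c2.png

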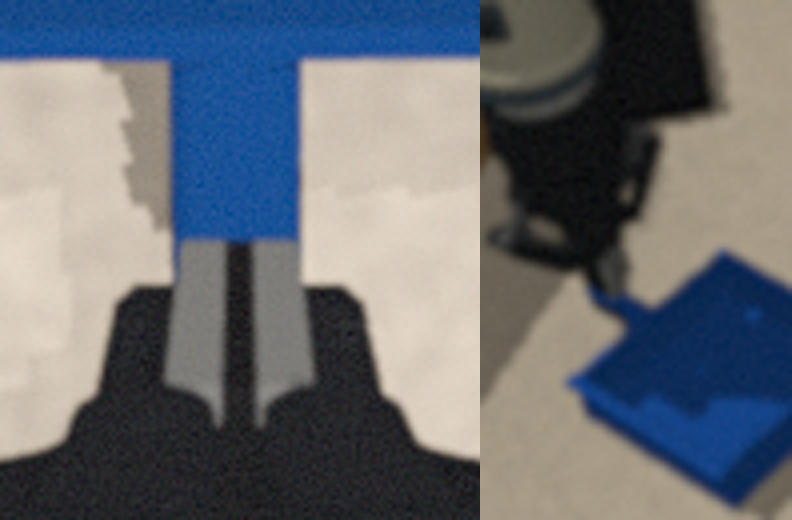

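```bash
python3 - <<'E'
from m import *
C,t=shot('top','pics/t2.png')
for n,a,b,box in(('top','pics/top0.png','pics/t2.png',(320,140,410,220)),('scene','pics/scene0.png','pics/s2.png',(110,160,190,215))):
    for f in(a,b):
        c=blob(cv2.imread(f),'blue',box); print(n,f,cv2.boundingRect(c),cv2.contourArea(c),c[c[:,0].argmin()],c[c[:,0].argmax()],c[c[:,1].argmin()],c[c[:,1].argmax()])
T=cal('top');print(proj(T,[[571.8,-334.8,16]]))
a=cv2.imread('pics/t2.png')[165:215,370:430];b=cv2.imread('pics/s2.png')[135:215,95:195]
cv2.imwrite('pics/c3.png',np.hstack([cv2.resize(a,(400,333),interpolation=2),cv2.resize(b,(400,333),interpolation=2)]))
s=r.sense();print(s['joint_efforts'],s['contact_force'],s['wrist_torque'])
E
```

```text
top pics/top0.png (333, 150, 69, 59) 2369.5 [333 191] [401 190] [345 150] [378 208]
top pics/t2.png (333, 150, 60, 59) 2312.0 [333 192] [392 186] [345 150] [379 208]
scene pics/scene0.png (124, 165, 57, 48) 1484.0 [124 189] [180 188] [152 165] [154 212]
scene pics/s2.png (124, 165, 57, 48) 1455.5 [124 189] [180 188] [152 165] [155 212]
[[392.01848425 187.4372548 ]]
[ 1.48514937e-03 -7.07329988e+01 -2.65222013e+01 -1.61020739e-05
  1.48623967e-03 -3.74866499e-05] [-0.81333974 -0.39973697 -0.64471824] [ 0.02336956  0.00333535 -0.05783012]
```

View pics/c3.png

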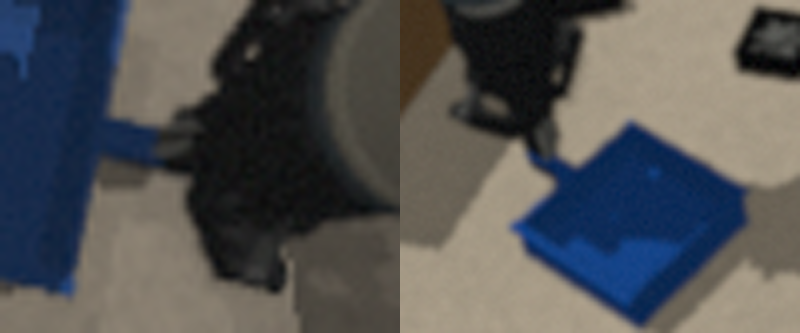

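The views agree that the tool is over the handle but isn't holding it. I'll open, go 5 mm lower and grip again, watching the opening in shorter steps.

{"op": "carry_out", "data": {
  "targets": [
    {"dp": [0,0,0],"yaw": 0},
    {"dp": [0,0,0],"yaw": 0},
    {"dp": [0,0,0],"yaw": 0},
    {"dp": [0,0,0],"yaw": 0},
    {"dp": [0,0,0],"yaw": 0},
    {"dp": [0,0,2],"yaw": 0},
    {"dp": [0,0,4],"yaw": 0},
    {"dp": [0,0,6],"yaw": 0},
    {"dp": [0,0,6],"yaw": 0},
    {"dp": [0,0,6],"yaw": 0}
  ],
  "fingers": 1
}}

```text
clock: 5.05
eef_pos: [571.8, -334.8, 18.2]
tcp_rot: [-3.142, -0.0, 1.341]
contact_force: [0.2, -0.2, 0.0]
opening: 0.999
grasp_force: 0.0
```

{"op": "carry_out", "data": {
  "targets": [
    {"dp": [0,0,0],"yaw": 0},
    {"dp": [0,0,0],"yaw": 0},
    {"dp": [0,0,0],"yaw": 0},
    {"dp": [0,0,0],"yaw": 0},
    {"dp": [0,0,0],"yaw": 0}
  ],
  "fingers": -0.4,
  "grip_force": 30
}}

```text
clock: 5.68
eef_pos: [571.8, -334.8, 18.2]
tcp_rot: [-3.142, -0.0, 1.341]
contact_force: [0.4, -0.6, -0.9]
opening: 0.301
grasp_force: 0.0
```

```bash
python3 - <<'E'
from h import *
s=r.sense();print(s['opening'],s['grasp_force'],s['eef_pos'],s['contact_force'])
C,im=shot('wrist','pics/w4.png')
p=s['eef_pos'];print(proj(C,[np.array(p)-[0,0,8]]))
cv2.imwrite('pics/w4b.png',cv2.resize(im[150:340,130:390],(780,570),interpolation=2))
E
```

```text
0.30118309778803437 0.0 [ 571.76920915 -334.76143233   18.18314178] [ 0.35937041 -0.60724768 -0.87340359]
[[258.89320762 229.73665886]]
```

View pics/w4b.png

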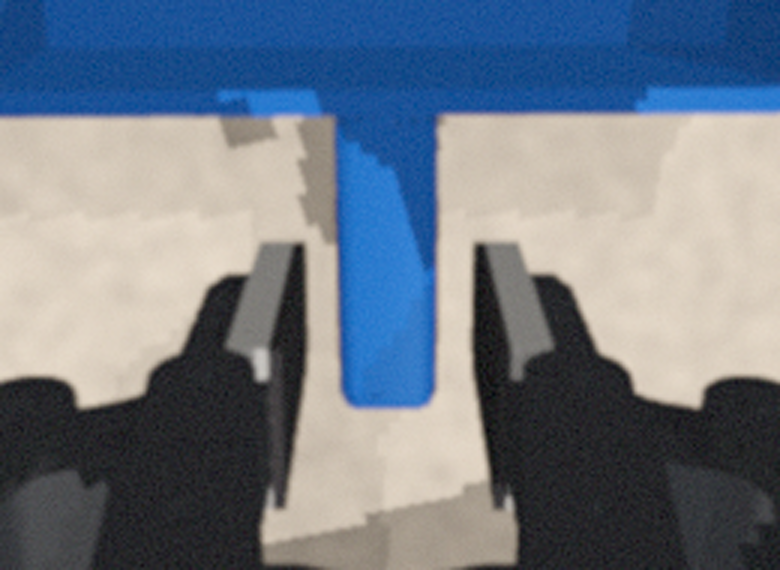

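The crop shows the pads clearly straddling the handle, left pad at x≈300 and right at x≈475, with the handle at 340–435. I'll close on it now.

{"op": "carry_out", "data": {
  "targets": [
    {"dp": [0,0,0],"yaw": 0},
    {"dp": [0,0,0],"yaw": 0},
    {"dp": [0,0,0],"yaw": 0},
    {"dp": [0,0,0],"yaw": 0},
    {"dp": [0,0,0],"yaw": 0}
  ],
  "fingers": -1,
  "grip_force": 30
}}

```text
clock: 6.35
eef_pos: [571.8, -334.8, 18.3]
tcp_rot: [3.142, 0.0, 1.341]
contact_force: [-0.7, 0.2, 2.6]
opening: 0.154
grasp_force: 29.8
```

```bash
python3 dp.py 606.8,-92,19,1.563; python3 -c "
from rig import r;s=r.sense();print(s['grasp_force'],s['eef_pos'])"
```

```text
606.8,-92,19,1.563 [244.4 -21.2  -0.7] tool yaw deg -12.7
[ 571.8 -334.8   18.3] [3.14154816e+00 1.09956782e-06 1.34114620e+00] [-0.7  0.2  2.6] 0.1542316472086751 6.35
29.787271320819855 [ 571.79164357 -334.77700074   18.2753853 ]
```

{"op": "carry_out", "data": {
  "targets": [
    {"dp": [8,0,0],"yaw": -0.5},
    {"dp": [25,-1,0],"yaw": -1.5},
    {"dp": [50,-2,0],"yaw": -3},
    {"dp": [75,-4,0],"yaw": -4.5},
    {"dp": [100,-6,0],"yaw": -6},
    {"dp": [125,-8,0],"yaw": -7.5},
    {"dp": [150,-10,0],"yaw": -9},
    {"dp": [175,-12,0],"yaw": -10.5},
    {"dp": [196,-14,0],"yaw": -12},
    {"dp": [208,-15,0],"yaw": -12.7},
    {"dp": [212,-15,0],"yaw": -12.7},
    {"dp": [212,-15,0],"yaw": -12.7}
  ]
}}

```text
clock: 7.85
eef_pos: [605.4, -124.5, 18.1]
tcp_rot: [-3.141, -0.001, 1.562]
contact_force: [0.8, 2.7, 1.4]
opening: 0.151
grasp_force: 30.0
```

```bash
python3 dp.py 606.8,-92,19,1.563; python3 - <<'E'
from h import *
for n in('wrist','top'):
    C,im=shot(n,f'pics/{n}5.png')
    if n=='top': b=cv2.resize(im[110:230,225:375],(500,400),interpolation=2)
    else: a=cv2.resize(im,(300,225))
print(r.sense()['grasp_force'])
cv2.imwrite('pics/c5.png',np.hstack([b,np.vstack([a,np.zeros((175,300,3),np.uint8)])]))
E
```

```text
606.8,-92,19,1.563 [32.5  1.1 -0.9] tool yaw deg -0.0
[ 605.4 -124.5   18.1] [-3.14143774e+00 -8.27553922e-04  1.56223879e+00] [0.8 2.7 1.4] 0.15090843856017394 7.85
29.90766316652298
```

View pics/c5.png

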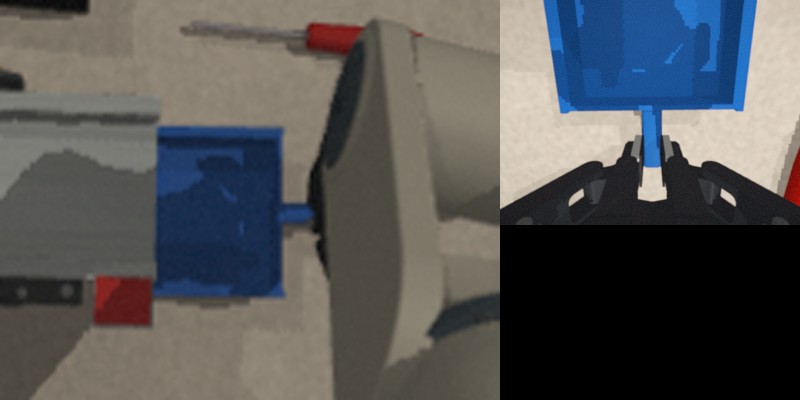

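The crop shows the pan held square and partly under the spout, with rear rim corners at about (283,128) and (283,296). That was my tenth picture, so from here I'll use numbers only.

```bash
python3 - <<'E'
from h import *
C=cal('top')
q=plane(C,(np.array([(283,128),(283,296)])+.5)/3.333-.5+[225,110],38);print(q.round(1),q.mean(0).round(1))
m=[( 66,62),(738,85),(48,395)]
W=cal('wrist');q=plane(W,np.array([(560-500,110),(744-500,110)])*512/300,38);print(q.round(1),q.mean(0).round(1))
E
```

```text
[[674.1 -95.7  38. ]
 [536.  -95.6  38. ]] [605.1 -95.7  38. ]
[[536.6 -92.8  38. ]
 [675.7 -94.2  38. ]] [606.1 -93.5  38. ]
```

{"op": "carry_out", "data": {
  "targets": [
    {"dp": [5,0.5,0],"yaw": 0},
    {"dp": [10,1,0],"yaw": 0},
    {"dp": [15,1.5,0],"yaw": 0},
    {"dp": [19,1.5,0],"yaw": 0},
    {"dp": [22,1.5,0],"yaw": 0},
    {"dp": [24,1.5,0],"yaw": 0},
    {"dp": [24,1.5,0],"yaw": 0}
  ]
}}

```text
clock: 8.82
eef_pos: [607.2, -100.6, 18.2]
tcp_rot: [3.141, -0.0, 1.563]
contact_force: [-0.2, -2.7, 4.4]
opening: 0.15
grasp_force: 30.8
```

{"op": "carry_out", "data": {
  "targets": [
    {"dp": [0.7,0,0],"yaw": 0},
    {"dp": [1.5,0,0],"yaw": 0},
    {"dp": [2.2,0,0],"yaw": 0},
    {"dp": [3,0,0],"yaw": 0},
    {"dp": [3,0,0],"yaw": 0}
  ]
}}

```text
clock: 9.45
eef_pos: [607.2, -97.9, 18.2]
tcp_rot: [3.141, 0.0, 1.563]
contact_force: [-1.2, -4.0, 5.4]
opening: 0.154
grasp_force: 31.0
```

{"op": "carry_out", "data": {
  "targets": [
    {"dp": [0.5,0,0],"yaw": 0},
    {"dp": [1,0,0],"yaw": 0},
    {"dp": [1.5,0,0],"yaw": 0},
    {"dp": [2,0,0],"yaw": 0},
    {"dp": [2,0,0],"yaw": 0}
  ]
}}

```text
clock: 10.07
eef_pos: [607.2, -95.9, 18.2]
tcp_rot: [3.142, -0.0, 1.563]
contact_force: [0.1, -3.7, 4.9]
opening: 0.153
grasp_force: 31.1
```

{"op": "carry_out", "data": {
  "targets": [
    {"dp": [0.4,0,0],"yaw": 0},
    {"dp": [0.8,0,0],"yaw": 0},
    {"dp": [1.2,0,0],"yaw": 0},
    {"dp": [1.6,0,0],"yaw": 0}
  ]
}}

```text
clock: 10.58
eef_pos: [607.3, -94.4, 18.3]
tcp_rot: [3.141, 0.0, 1.563]
contact_force: [0.5, -4.1, 5.0]
opening: 0.149
grasp_force: 31.1
```

{"op": "carry_out", "data": {
  "targets": [
    {"dp": [0.4,0,0],"yaw": 0},
    {"dp": [0.8,0,0],"yaw": 0},
    {"dp": [1.2,0,0],"yaw": 0}
  ]
}}

```text
clock: 10.95
eef_pos: [607.2, -93.7, 18.2]
tcp_rot: [3.142, 0.001, 1.563]
contact_force: [-0.1, -8.3, 5.2]
opening: 0.15
grasp_force: 31.0
```

{"op": "carry_out", "data": {
  "targets": [
    {"dp": [0.4,0,0],"yaw": 0},
    {"dp": [0.8,0,0],"yaw": 0},
    {"dp": [1.2,0,0],"yaw": 0}
  ]
}}

```text
clock: 11.32
eef_pos: [606.9, -93.4, 18.2]
tcp_rot: [-3.141, 0.002, 1.563]
contact_force: [-2.1, -12.8, 4.8]
opening: 0.149
grasp_force: 31.3
```

{"op": "carry_out", "data": {
  "targets": [
    {"dp": [-0.5,0,0],"yaw": 0},
    {"dp": [-1,0,0],"yaw": 0},
    {"dp": [-1,0,0],"yaw": 0}
  ]
}}

```text
clock: 11.7
eef_pos: [606.9, -93.6, 18.3]
tcp_rot: [-3.141, 0.001, 1.563]
contact_force: [-2.2, -7.5, 5.6]
opening: 0.146
grasp_force: 31.4
```

{"op": "carry_out", "data": {
  "targets": [
    {"dp": [0,0,0],"yaw": 0},
    {"dp": [0,0,0],"yaw": 0},
    {"dp": [0,0,0],"yaw": 0},
    {"dp": [0,0,0],"yaw": 0},
    {"dp": [0,0,-10],"yaw": 0},
    {"dp": [0,0,-40],"yaw": 0},
    {"dp": [0,0,-85],"yaw": 0},
    {"dp": [0,0,-130],"yaw": 0},
    {"dp": [0,0,-180],"yaw": 0},
    {"dp": [0,0,-210],"yaw": 0},
    {"dp": [0,0,-220],"yaw": 0},
    {"dp": [0,0,-220],"yaw": 0}
  ],
  "fingers": 0.3
}}

```text
clock: 13.2
eef_pos: [607.1, -92.9, 238.3]
tcp_rot: [3.141, 0.0, 1.563]
contact_force: [0.1, 0.3, 0.1]
opening: 0.647
grasp_force: 0.0
```

```bash
python3 - <<'E'
from m import *
C,im=shot('wrist','pics/w6.png'); h=cv2.cvtColor(im,cv2.COLOR_BGR2HSV)
p=blob(im,'blue',(0,0,512,384)); print('wrist blue bbox',cv2.boundingRect(p))
# rear rim line: bottom-most blue per column away from handle
k=((h[:,:,0]>100)&(h[:,:,0]<125)&(h[:,:,1]>140)&(h[:,:,2]>40)).astype(np.uint8)
for x in range(120,400,20):
    v=np.flatnonzero(k[:,x]); 
    if len(v): print(x,v.min(),v.max(),plane(C,[(x,v.max())],38)[0].round(1))
T,it=shot('top','pics/t6.png')
p=blob(it,'red',(245,185,280,215));m=cv2.moments(p);c=[m['m10']/m['m00'],m['m01']/m['m00']];print('pad',plane(T,[c],153),cv2.contourArea(p))
W=blob(im,'red',(0,0,512,384));m=cv2.moments(W);c=[m['m10']/m['m00'],m['m01']/m['m00']];print('wrist red',cv2.boundingRect(W),plane(C,[c],153))
E
python3 dp.py 525,-40,238 525,41,190
```

```text
wrist blue bbox (191, 45, 136, 136)
200 46 136 [543.3 -61.4  38. ]
220 46 136 [565.1 -61.5  38. ]
240 46 135 [586.9 -60.6  38. ]
260 46 180 [ 608.3 -111.2   38. ]
280 45 135 [630.5 -61.   38. ]
300 46 135 [652.2 -61.2  38. ]
320 46 137 [674.1 -63.6  38. ]
pad [[524.64240006  41.03008988 153.        ]] 187.5
wrist red (365, 181, 31, 78) [[ 702.82026685 -116.7871682   153.        ]]
525,-40,238 [ 52.2 -81.8  -1.3] tool yaw deg 
525,41,190 [133.2 -82.4  46.7] tool yaw deg 
[606.3 -92.8 236.7] [-3.13932839e+00 -3.46161639e-04  1.56277041e+00] [ 0.1 -0.2  0.1] 0.650708364082589 13.3
```

The pan is flush and square, with its rear rim at y≈-61 for a back wall at about 69. Next I'll shut the fingers and go above the pad.

{"op": "carry_out", "data": {
  "targets": [
    {"dp": [10,-7,0],"yaw": 0},
    {"dp": [30,-20,0],"yaw": 0},
    {"dp": [55,-36,0],"yaw": 0},
    {"dp": [80,-52,0],"yaw": 0},
    {"dp": [105,-68,0],"yaw": 0},
    {"dp": [122,-79,5],"yaw": 0},
    {"dp": [129.4,-83,20],"yaw": 0},
    {"dp": [129.4,-83,40],"yaw": 0},
    {"dp": [129.4,-83,55],"yaw": 0},
    {"dp": [129.4,-83,62],"yaw": 0},
    {"dp": [129.4,-83,62],"yaw": 0},
    {"dp": [129.4,-83,62],"yaw": 0}
  ],
  "fingers": -1
}}

```text
clock: 14.8
eef_pos: [525.7, 37.0, 176.6]
tcp_rot: [3.141, -0.0, 1.563]
contact_force: [0.3, 0.4, -0.2]
opening: -0.002
grasp_force: 0.0
```

```bash
python3 - <<'E'
from m import *
C,im=shot('wrist','pics/w7.png'); p=blob(im,'red',(100,100,420,384)); print(cv2.boundingRect(p),cv2.contourArea(p))
s=r.sense();e=np.array(s['eef_pos']);print(e,s['contact_force'],s['opening'],'tip px',proj(C,[e-[0,0,8]]))
pc=np.array([524.7,41.1]);print('expected pad px',proj(C,[[*(pc+d),153] for d in([-17,20],[17,20],[17,-20],[-17,-20])]).round())
h=cv2.cvtColor(im,cv2.COLOR_BGR2HSV);k=((h[:,:,0]<8)|(h[:,:,0]>172))&(h[:,:,1]>150)&(h[:,:,2]>60)
for y in range(150,300,8):
    v=np.flatnonzero(k[y,150:400]); print(y,(v.min()+150,v.max()+150,len(v)) if len(v) else '')
E
```

```text
(231, 179, 56, 64) 2977.0
[525.72818691  37.02694404 176.74618292] [-0.25552972 -0.60347445 -0.32335268] -0.000509745015667596 tip px [[258.40483298 229.62594919]]
expected pad px [[227. 181.]
 [286. 180.]
 [285. 244.]
 [229. 244.]]
150 
158 
166 
174 
182 (np.int64(231), np.int64(286), 56)
190 (np.int64(231), np.int64(286), 56)
198 (np.int64(231), np.int64(286), 56)
206 (np.int64(231), np.int64(285), 55)
214 (np.int64(231), np.int64(285), 55)
222 (np.int64(231), np.int64(285), 55)
230 (np.int64(232), np.int64(285), 34)
238 (np.int64(232), np.int64(285), 23)
246 
254 
262 
270 
278 
286 
294
```

{"op": "carry_out", "data": {
  "targets": [
    {"dp": [0,0,3],"yaw": 0},
    {"dp": [0,0,7],"yaw": 0},
    {"dp": [0,0,10],"yaw": 0},
    {"dp": [0,0,12],"yaw": 0},
    {"dp": [0,0,13],"yaw": 0},
    {"dp": [0,0,14],"yaw": 0},
    {"dp": [0,0,15],"yaw": 0},
    {"dp": [0,0,16],"yaw": 0},
    {"dp": [0,0,17.5],"yaw": 0},
    {"dp": [0,0,19],"yaw": 0},
    {"dp": [0,0,21],"yaw": 0},
    {"dp": [0,0,23],"yaw": 0}
  ]
}}

```text
clock: 16.35
eef_pos: [525.2, 37.1, 153.0]
tcp_rot: [-3.142, -0.0, 1.563]
contact_force: [-0.1, 0.6, -0.0]
opening: 0.001
grasp_force: 0.0
```

{"op": "carry_out", "data": {
  "targets": [
    {"dp": [0,0,2],"yaw": 0},
    {"dp": [0,0,4],"yaw": 0},
    {"dp": [0,0,6.5],"yaw": 0},
    {"dp": [0,0,9],"yaw": 0},
    {"dp": [0,0,11.5],"yaw": 0},
    {"dp": [0,0,14],"yaw": 0},
    {"dp": [0,0,16.5],"yaw": 0},
    {"dp": [0,0,19],"yaw": 0}
  ]
}}

```text
clock: 17.35
eef_pos: [525.2, 37.0, 134.1]
tcp_rot: [3.142, 0.0, 1.563]
contact_force: [-0.8, -2.7, 3.4]
opening: 0.0
grasp_force: 1.6
```

```bash
python3 - <<'E'
from m import *
s=r.sense();print(s['eef_pos'],s['contact_force'])
C=cal('top');im=r.grab_frame('top')[:,:,::-1].copy();cv2.imwrite('pics/t8.png',im)
C,im=shot('scene','pics/s8.png')
p=blob(im,'red',(220,150,270,210));print('pad px',p.mean(0),cv2.boundingRect(p),[ (z,proj(C,[[524.7,41,z]])[0].round(1)) for z in(153,130,120)])
E
```

```text
[525.2477467   37.0231368  134.09121655] [-0.77244473 -2.71089197  3.44974369]
pad px [240.65625 171.     ] (233, 168, 15, 7) [(153, array([240.9, 168.9])), (130, array([241. , 174.3])), (120, array([241.1, 176.6]))]
```

{"op": "carry_out", "data": {
  "targets": [
    {"dp": [0,0,2],"yaw": 0},
    {"dp": [0,0,4.5],"yaw": 0},
    {"dp": [0,0,7],"yaw": 0},
    {"dp": [0,0,9.5],"yaw": 0},
    {"dp": [0,0,12],"yaw": 0},
    {"dp": [0,0,14],"yaw": 0}
  ]
}}

```text
clock: 18.2
eef_pos: [525.3, 37.1, 120.0]
tcp_rot: [3.142, 0.0, 1.563]
contact_force: [0.5, -2.9, 2.7]
opening: 0.003
grasp_force: 1.6
```

```bash
cat > pad.py <<'E'
from m import *
s=r.sense();print(np.round(s['eef_pos'],1),np.round(s['contact_force'],1),s['clock'])
C,im=shot('scene','pics/s9.png')
p=blob(im,'red',(220,150,270,215));print('pad bbox',cv2.boundingRect(p))
for th in(0,.1,.2,.3,.4,.5,.6):
    c,q=np.cos(th),np.sin(th); P=[]
    for x in(-121,-81):
        for y in(65,99): P.append([608.3-y, 141.5+x*c-23*q, 130+x*q+23*c])
    a=proj(C,P); print(th,a.min(0).round(1),(a.max(0)-a.min(0)).round(1), end=' | ')
E
python3 pad.py
```

```text
[525.3  37.1 120. ] [ 0.5 -2.9  2.7] 18.2
pad bbox (233, 171, 14, 7)
0 [231.7 163.4] [17.5 11.8] | 0.1 [231.3 166.2] [17.3 10.8] | 0.2 [231.4 169. ] [16.9  9.8] | 0.3 [231.8 171.9] [16.4  8.9] | 0.4 [232.6 174.7] [15.9  8. ] | 0.5 [233.7 176.8] [15.2  8.9] | 0.6 [235.2 178.8] [14.5  9.8] |
```

{"op": "carry_out", "data": {
  "targets": [
    {"dp": [0,0,2],"yaw": 0},
    {"dp": [0,0,4],"yaw": 0},
    {"dp": [0,0,6],"yaw": 0},
    {"dp": [0,0,8],"yaw": 0},
    {"dp": [0,0,10],"yaw": 0},
    {"dp": [0,0,12],"yaw": 0},
    {"dp": [0,0,14],"yaw": 0},
    {"dp": [0,0,16],"yaw": 0}
  ]
}}

```text
clock: 19.25
eef_pos: [525.2, 37.2, 104.0]
tcp_rot: [-3.142, -0.0, 1.563]
contact_force: [0.3, -1.1, 2.2]
opening: -0.0
grasp_force: 1.2
```

```bash
python3 pad.py|head -2
```

```text
[525.2  37.2 104. ] [ 0.3 -1.1  2.2] 19.25
pad bbox (234, 175, 13, 6)
```

{"op": "carry_out", "data": {
  "targets": [
    {"dp": [0,0,1.5],"yaw": 0},
    {"dp": [0,0,3],"yaw": 0},
    {"dp": [0,0,4.5],"yaw": 0},
    {"dp": [0,0,6],"yaw": 0},
    {"dp": [0,0,7.5],"yaw": 0},
    {"dp": [0,0,9],"yaw": 0}
  ]
}}

```text
clock: 20.05
eef_pos: [525.2, 37.1, 95.1]
tcp_rot: [-3.141, -0.0, 1.563]
contact_force: [0.3, 0.6, 1.9]
opening: 0.002
grasp_force: 0.7
```

{"op": "carry_out", "data": {
  "targets": [
    {"dp": [0,0,0.7],"yaw": 0},
    {"dp": [0,0,1.4],"yaw": 0},
    {"dp": [0,0,2],"yaw": 0}
  ]
}}

```text
clock: 20.42
eef_pos: [525.3, 37.1, 93.2]
tcp_rot: [3.142, 0.0, 1.563]
contact_force: [-0.2, 0.5, 1.2]
opening: 0.0
grasp_force: 0.7
```

{"op": "carry_out", "data": {
  "targets": [
    {"dp": [0,0,0.7],"yaw": 0},
    {"dp": [0,0,1.4],"yaw": 0},
    {"dp": [0,0,2],"yaw": 0}
  ]
}}

```text
clock: 20.8
eef_pos: [525.3, 37.1, 91.2]
tcp_rot: [3.142, -0.0, 1.563]
contact_force: [0.1, -0.1, 1.6]
opening: 0.003
grasp_force: 0.7
```

{"op": "carry_out", "data": {
  "targets": [
    {"dp": [0,0,0.7],"yaw": 0},
    {"dp": [0,0,1.4],"yaw": 0},
    {"dp": [0,0,2],"yaw": 0}
  ]
}}

```text
clock: 21.18
eef_pos: [525.2, 37.1, 89.2]
tcp_rot: [3.142, -0.0, 1.563]
contact_force: [0.6, 1.1, 2.4]
opening: 0.002
grasp_force: 0.7
```

{"op": "carry_out", "data": {
  "targets": [
    {"dp": [0,0,0.7],"yaw": 0},
    {"dp": [0,0,1.4],"yaw": 0},
    {"dp": [0,0,2],"yaw": 0}
  ]
}}

```text
clock: 21.55
eef_pos: [525.2, 37.1, 87.1]
tcp_rot: [-3.142, 0.0, 1.563]
contact_force: [0.1, 0.4, 1.5]
opening: -0.004
grasp_force: 0.7
```

```bash
python3 pad.py|head -2
```

```text
[525.2  37.1  87.1] [0.1 0.4 1.5] 21.55
pad bbox (235, 178, 13, 7)
```

{"op": "carry_out", "data": {
  "targets": [
    {"dp": [0,0,0.7],"yaw": 0},
    {"dp": [0,0,1.4],"yaw": 0},
    {"dp": [0,0,2],"yaw": 0}
  ]
}}

```text
clock: 21.98
eef_pos: [525.2, 37.1, 85.1]
tcp_rot: [-3.142, 0.0, 1.563]
contact_force: [0.3, -0.3, 2.2]
opening: -0.002
grasp_force: 0.7
```

{"op": "carry_out", "data": {
  "targets": [
    {"dp": [0,0,0.7],"yaw": 0},
    {"dp": [0,0,1.4],"yaw": 0},
    {"dp": [0,0,2],"yaw": 0}
  ]
}}

```text
clock: 22.35
eef_pos: [525.2, 37.1, 83.1]
tcp_rot: [-3.141, -0.0, 1.563]
contact_force: [-1.1, 0.8, 2.0]
opening: 0.006
grasp_force: 0.7
```

```bash
python3 pad.py|head -2
```

```text
[525.2  37.1  83.1] [-1.1  0.8  2. ] 22.35
pad bbox (236, 179, 12, 7)
```

{"op": "carry_out", "data": {
  "targets": [
    {"dp": [0,0,0.7],"yaw": 0},
    {"dp": [0,0,1.4],"yaw": 0},
    {"dp": [0,0,2],"yaw": 0}
  ]
}}

```text
clock: 22.78
eef_pos: [525.2, 37.1, 81.1]
tcp_rot: [-3.142, 0.0, 1.563]
contact_force: [-0.5, 0.4, 1.3]
opening: -0.0
grasp_force: 0.7
```

{"op": "carry_out", "data": {
  "targets": [
    {"dp": [0,0,0.7],"yaw": 0},
    {"dp": [0,0,1.4],"yaw": 0},
    {"dp": [0,0,1.4],"yaw": 0}
  ]
}}

```text
clock: 23.15
eef_pos: [525.2, 37.1, 79.7]
tcp_rot: [-3.142, 0.0, 1.563]
contact_force: [0.7, -0.6, 1.7]
opening: 0.005
grasp_force: 0.7
```

{"op": "carry_out", "data": {
  "targets": [
    {"dp": [0,0,0.7],"yaw": 0},
    {"dp": [0,0,1.4],"yaw": 0},
    {"dp": [0,0,2],"yaw": 0}
  ]
}}

```text
clock: 23.52
eef_pos: [525.2, 37.1, 77.7]
tcp_rot: [-3.142, -0.0, 1.563]
contact_force: [0.4, 0.5, 1.6]
opening: 0.001
grasp_force: 0.6
```

{"op": "carry_out", "data": {
  "targets": [
    {"dp": [0,0,0.7],"yaw": 0},
    {"dp": [0,0,1.4],"yaw": 0},
    {"dp": [0,0,1.4],"yaw": 0}
  ]
}}

```text
clock: 23.9
eef_pos: [525.2, 37.1, 76.4]
tcp_rot: [3.142, 0.0, 1.563]
contact_force: [0.4, -0.2, 4.1]
opening: 0.002
grasp_force: 1.1
```

{"op": "carry_out", "data": {
  "targets": [
    {"dp": [0,0,0.4],"yaw": 0},
    {"dp": [0,0,0.8],"yaw": 0},
    {"dp": [0,0,1.2],"yaw": 0},
    {"dp": [0,0,1.2],"yaw": 0}
  ]
}}

```text
clock: 24.4
eef_pos: [525.4, 37.2, 75.5]
tcp_rot: [3.141, -0.0, 1.563]
contact_force: [-1.5, -0.3, 5.4]
opening: 0.001
grasp_force: 2.8
```

```bash
cat > parts.py <<'E'
from m import *
s=r.sense();print(np.round(s['eef_pos'],1),np.round(s['contact_force'],1),s['clock'])
for n in('scene','top'):
    C,im=shot(n,f'pics/{n}p.png'); h=cv2.cvtColor(im,cv2.COLOR_BGR2HSV)
    o=cal(n); box=proj(o,[[608-dx,y,z] for dx in(-60,60) for y,z in((-58,38),(62,38))]); bt=proj(o,[[608-dx,y,z] for dx in(-50,50) for y,z in((30,60),(270,200))])
    for nm,B in(('pan',box),('tray',bt)):
        x0,y0=B.min(0).astype(int);x1,y1=B.max(0).astype(int); H,S,V=cv2.split(h[y0:y1,x0:x1])
        for k,mm in(('yellow',(H>20)&(H<35)&(S>120)&(V>70)),('dark',(V<40))):
            c=[cv2.moments(q) for q in cv2.findContours(mm.astype(np.uint8),0,1)[0] if cv2.contourArea(q)>3]
            print(n,nm,k,[(round(m['m10']/m['m00']+x0),round(m['m01']/m['m00']+y0),m['m00']) for m in c])
E
python3 parts.py
```

```text
[525.4  37.2  75.5] [-1.5 -0.3  5.4] 24.4
scene pan yellow [(214, 208, 19.0)]
scene pan dark [(238, 229, 23.5), (208, 202, 43.5)]
scene tray yellow []
scene tray dark [(307, 215, 4.5)]
top pan yellow []
top pan dark [(278, 156, 71.0)]
top tray yellow []
top tray dark []
```

{"op": "carry_out", "data": {
  "targets": [
    {"dp": [0,0,0.5],"yaw": 0},
    {"dp": [0,0,1],"yaw": 0},
    {"dp": [0,0,1],"yaw": 0},
    {"dp": [0,0,1],"yaw": 0}
  ]
}}

```text
clock: 25.0
eef_pos: [525.5, 37.1, 74.8]
tcp_rot: [3.141, -0.0, 1.563]
contact_force: [-2.5, 0.9, 9.7]
opening: 0.0
grasp_force: 4.2
```

```bash
python3 - <<'E'
from m import *
s=r.sense();print(np.round(s['eef_pos'],1),np.round(s['contact_force'],1),s['clock'])
# change in tray floor region: blue relay anywhere outside the pan, both views
for n in('top','scene'):
    C,im=shot(n,f'pics/{n}q.png');h=cv2.cvtColor(im,cv2.COLOR_BGR2HSV);H,S,V=cv2.split(h)
    k=((H>100)&(H<125)&(S>110)&(V>40)).astype(np.uint8)
    print(n,[(cv2.boundingRect(c),cv2.contourArea(c)) for c in cv2.findContours(k,0,1)[0] if cv2.contourArea(c)>6])
    T=[[608-y,141.5+x*.81,130+x*-0*1+ (x*.59)] for y in(-50,50) for x in(-120,140)]
    q=proj(C,T);print('tray px',q.round().tolist()); 
E
```

```text
[525.5  37.1  74.8] [-2.5  0.9  9.7] 25.0
top [((0, 330, 76, 54), 3497.0), ((261, 147, 38, 17), 479.0), ((235, 97, 6, 8), 28.0)]
tray px [[259.0, 151.0], [167.0, 137.0], [258.0, 189.0], [165.0, 182.0]]
scene [((218, 274, 7, 9), 35.5), ((0, 191, 51, 41), 1438.5), ((185, 190, 51, 49), 1318.5), ((414, 129, 87, 53), 3032.5), ((49, 56, 35, 56), 913.5), ((451, 0, 60, 36), 1592.0)]
tray px [[224.0, 223.0], [300.0, 214.0], [238.0, 198.0], [312.0, 184.0]]
```

{"op": "carry_out", "data": {
  "targets": [
    {"dp": [0,0,0],"yaw": 0},
    {"dp": [0,0,0],"yaw": 0},
    {"dp": [0,0,0],"yaw": 0},
    {"dp": [0,0,0],"yaw": 0},
    {"dp": [0,0,0],"yaw": 0},
    {"dp": [0,0,0],"yaw": 0}
  ]
}}

```text
clock: 25.85
eef_pos: [525.5, 37.1, 74.8]
tcp_rot: [3.141, -0.0, 1.563]
contact_force: [-2.1, 0.6, 10.6]
opening: 0.004
grasp_force: 4.2
```

```bash
python3 - <<'E'
from m import *
shot('top','pics/topr.png');shot('scene','pics/scener.png')
def dk(f,b,t):
    x0,y0,x1,y1=b; V=cv2.imread(f).max(2)[y0:y1,x0:x1]
    return [(*(np.array(cv2.boundingRect(c))+[x0,y0,0,0]),cv2.contourArea(c)) for c in cv2.findContours((V<t).astype(np.uint8),0,1)[0] if cv2.contourArea(c)>4]
for t in(30,40,50):
    print(t,'top0 tray',dk('pics/top0.png',(160,136,272,188),t));print('   topr tray',dk('pics/topr.png',(160,132,258,186),t));print('   topr pan',dk('pics/topr.png',(258,130,312,190),t))
    print('   scener pan',dk('pics/scener.png',(182,185,245,240),t));print('   scener tray',dk('pics/scener.png',(225,180,325,230),t))
E
```

```text
30 top0 tray [(np.int64(193), np.int64(172), np.int64(10), np.int64(10), 80.0), (np.int64(174), np.int64(170), np.int64(10), np.int64(5), 22.5), (np.int64(178), np.int64(149), np.int64(11), np.int64(10), 85.0)]
   topr tray [(np.int64(225), np.int64(133), np.int64(6), np.int64(4), 10.0)]
   topr pan [(np.int64(274), np.int64(152), np.int64(10), np.int64(8), 56.5)]
   scener pan [(np.int64(205), np.int64(198), np.int64(7), np.int64(9), 33.5)]
   scener tray [(np.int64(284), np.int64(225), np.int64(5), np.int64(5), 4.5)]
40 top0 tray [(np.int64(192), np.int64(171), np.int64(12), np.int64(12), 88.5), (np.int64(173), np.int64(170), np.int64(12), np.int64(5), 28.5), (np.int64(178), np.int64(148), np.int64(11), np.int64(11), 90.5)]
   topr tray [(np.int64(212), np.int64(132), np.int64(20), np.int64(6), 31.0)]
   topr pan [(np.int64(274), np.int64(151), np.int64(10), np.int64(10), 72.5)]
   scener pan [(np.int64(231), np.int64(226), np.int64(14), np.int64(14), 120.0), (np.int64(204), np.int64(197), np.int64(8), np.int64(11), 43.5)]
   scener tray [(np.int64(235), np.int64(226), np.int64(5),
[... 239 characters left out ...]
92), np.int64(171), np.int64(12), np.int64(12), 98.5), (np.int64(173), np.int64(170), np.int64(12), np.int64(6), 36.5), (np.int64(178), np.int64(148), np.int64(11), np.int64(12), 98.0)]
   topr tray [(np.int64(212), np.int64(132), np.int64(20), np.int64(6), 49.0)]
   topr pan [(np.int64(274), np.int64(151), np.int64(10), np.int64(10), 76.5)]
   scener pan [(np.int64(230), np.int64(224), np.int64(15), np.int64(16), 141.5), (np.int64(204), np.int64(197), np.int64(15), np.int64(11), 55.0)]
   scener tray [(np.int64(234), np.int64(210), np.int64(76), np.int64(20), 361.0), (np.int64(267), np.int64(181), np.int64(6), np.int64(3), 5.0), (np.int64(237), np.int64(180), np.int64(4), np.int64(4), 7.5)]
```

```bash
python3 - <<'E'
from h import *
C,im=shot('wrist','pics/wr.png')
th=.6;c,q=np.cos(th),np.sin(th)
pt=lambda x,y,z=-4:[608.3-y,141.5+x*c-z*q,130+x*q+z*c]
print('floor corners',proj(C,[pt(-125,-56),pt(-125,56),pt(0,56),pt(0,-56),pt(60,-56),pt(60,56)]).round().tolist())
print('pan rim corners',proj(C,[[608.3+a,b,38] for a in(-65,65) for b in(-62,67)]).round().tolist())
V=cv2.resize(im,(32,24),interpolation=3).max(2); print('\n'.join(' '.join(f'{v:3d}' for v in row) for row in V))
E
```

```text
floor corners [[500.0, 215.0], [305.0, 217.0], [348.0, -38.0], [751.0, -48.0], [1325.0, -629.0], [436.0, -550.0]]
pan rim corners [[285.0, 343.0], [287.0, 166.0], [468.0, 343.0], [502.0, 164.0]]
 97 139 171 196 190 194 198 194 161 145 142 143 145 148 147 140  61  57  56  60 114 117 139 177 177 177 176 177 176 174 169 170
 98 142 166 196 195 195 198 198 163 147 144 147 147 149 144 131  60  57  57  66 117 122 169 178 179 177 179 178 178 173 173 172
123 161 170 198 199 198 199 199 177 147 145 148 149 144 131 129  59  58  58  75 119 135 179 179 180 178 180 179 178 175 175 173
156 167 189 197 198 198 194 199 197 180 149 147 145 133 134 131  58  58  58  83 121 147 181 179 180 181 181 180 177 177 176 172
184 199 200 197 199 190 185 189 189 187 182 144 131 133 132 131  64  66  58  92 121 147 180 180 179 182 181 180 178 179 177 171
189 198 197 198 200 185 186 190 188 192 189 189 180 160 132 131  88  69  56 100 122 149 179 181 180 182 182 179 179 179 174 172
197 198 201 200 191 187 190 190 188 191 189 191 191 167 133 132  86  52  53 109 121 160 151 132 165 182 182 179 180 178 174 173
199 199 1
[... 1466 characters left out ...]
  32  32  31  31  32  31  40  59 111 113 106 100 149 177 200
198 200 200 179 149 141  73  31  31  33  37  37  31  32  32  37  44  31  32  32  40  46  34  31  31  36  71  97  99 162 197 200
197 199 188 135  56  30  31  32  44 137  62  48  31  31  32  49 126  30  31  31  34  54  78  57  31  30  30  34  62 161 195 197
194 148  63  29  30  31  33  34 100  78  33  35  32  31  31  42  83  29  31  32  31  37  35 104  44  29  29  30  29  36 105 181
 59  28  28  32  33  33  35  38  34  28  28  30  30  30  31  30  29  29  31  30  30  29  28  28  37  29  28  28  33  29  28  33
 27  27  34  56  44  36  35  39  34  27  28  29  29  29  31  29  28  27  28  29  29  29  30  29  37  32  29  33  50  46  28  27
```

```bash
python3 - <<'E'
from h import *
W=cal('wrist');T=cal('top');S=cal('scene')
for z in(12,25):print(z,'wrist',plane(W,[(424,252),(340,262)],z).round(),'top',plane(T,[(279,156)],z).round(),'scene dark,yellow',plane(S,[(208,202),(214,208),(238,232)],z).round())
im=cv2.imread('pics/wr.png')[225:300,310:470];h=cv2.cvtColor(im,cv2.COLOR_BGR2HSV)
for nm,m in(('dark',(h[:,:,2]<35)),('blue',(h[:,:,0]>95)&(h[:,:,0]<128)&(h[:,:,1]>110)&(h[:,:,2]>40)),('yel',(h[:,:,0]>18)&(h[:,:,0]<38)&(h[:,:,1]>120)),('grey',(h[:,:,1]<70)&(h[:,:,2]>60))):
    print(nm,[(*(np.array(cv2.boundingRect(c))+[310,225,0,0]),cv2.contourArea(c)) for c in cv2.findContours(m.astype(np.uint8),0,1)[0] if cv2.contourArea(c)>15])
E
```

```text
12 wrist [[648.  -4.  12.]
 [586. -12.  12.]] top [[655. -15.  12.]] scene dark,yellow [[573. -54.  12.]
 [588. -26.  12.]
 [642.  78.  12.]]
25 wrist [[641.   2.  25.]
 [583.  -5.  25.]] top [[653. -13.  25.]] scene dark,yellow [[582. -48.  25.]
 [596. -21.  25.]
 [650.  82.  25.]]
dark [(np.int64(310), np.int64(275), np.int64(92), np.int64(25), 1157.0), (np.int64(414), np.int64(243), np.int64(45), np.int64(39), 1424.5)]
blue [(np.int64(310), np.int64(225), np.int64(160), np.int64(75), 9274.0)]
yel [(np.int64(326), np.int64(265), np.int64(29), np.int64(14), 163.5)]
grey [(np.int64(318), np.int64(265), np.int64(9), np.int64(20), 107.0), (np.int64(350), np.int64(263), np.int64(9), np.int64(17), 51.0), (np.int64(310), np.int64(225), np.int64(12), np.int64(29), 214.5)]
```

All four parts have left the tray. One heatsink is at (650,-10), another at (575,-52) and the transformer at (590,-24), all inside the pan, and there's no blue left on the tray. Now I'll let the tray back up slowly.

{"op": "carry_out", "data": {
  "targets": [
    {"dp": [0,0,-1],"yaw": 0},
    {"dp": [0,0,-2],"yaw": 0},
    {"dp": [0,0,-4],"yaw": 0},
    {"dp": [0,0,-6],"yaw": 0},
    {"dp": [0,0,-8],"yaw": 0},
    {"dp": [0,0,-10],"yaw": 0},
    {"dp": [0,0,-12],"yaw": 0},
    {"dp": [0,0,-14],"yaw": 0},
    {"dp": [0,0,-16],"yaw": 0},
    {"dp": [0,0,-18],"yaw": 0},
    {"dp": [0,0,-20],"yaw": 0},
    {"dp": [0,0,-22],"yaw": 0}
  ]
}}

```text
clock: 27.5
eef_pos: [525.3, 37.1, 96.4]
tcp_rot: [3.142, 0.0, 1.563]
contact_force: [0.3, -1.8, 2.5]
opening: -0.005
grasp_force: 1.0
```

{"op": "carry_out", "data": {
  "targets": [
    {"dp": [0,0,-2],"yaw": 0},
    {"dp": [0,0,-4],"yaw": 0},
    {"dp": [0,0,-6],"yaw": 0},
    {"dp": [0,0,-8],"yaw": 0},
    {"dp": [0,0,-10],"yaw": 0},
    {"dp": [0,0,-12],"yaw": 0},
    {"dp": [0,0,-14],"yaw": 0},
    {"dp": [0,0,-16],"yaw": 0},
    {"dp": [0,0,-18],"yaw": 0},
    {"dp": [0,0,-20],"yaw": 0},
    {"dp": [0,0,-22],"yaw": 0},
    {"dp": [0,0,-24],"yaw": 0}
  ]
}}

```text
clock: 29.0
eef_pos: [525.3, 37.4, 120.3]
tcp_rot: [3.141, -0.0, 1.563]
contact_force: [-0.3, 0.1, 1.4]
opening: -0.0
grasp_force: 0.8
```

{"op": "carry_out", "data": {
  "targets": [
    {"dp": [0,0,-1.5],"yaw": 0},
    {"dp": [0,0,-3],"yaw": 0},
    {"dp": [0,0,-4.5],"yaw": 0},
    {"dp": [0,0,-6],"yaw": 0},
    {"dp": [0,0,-7.5],"yaw": 0},
    {"dp": [0,0,-9],"yaw": 0},
    {"dp": [0,0,-10.5],"yaw": 0},
    {"dp": [0,0,-12],"yaw": 0},
    {"dp": [0,0,-13.5],"yaw": 0},
    {"dp": [0,0,-15],"yaw": 0},
    {"dp": [0,0,-16.5],"yaw": 0},
    {"dp": [0,0,-18],"yaw": 0}
  ]
}}

```text
clock: 30.5
eef_pos: [525.1, 37.0, 138.2]
tcp_rot: [-3.141, 0.0, 1.563]
contact_force: [0.0, 0.3, -0.5]
opening: -0.004
grasp_force: 0.0
```

{"op": "carry_out", "data": {
  "targets": [
    {"dp": [0,0,-1.5],"yaw": 0},
    {"dp": [0,0,-3],"yaw": 0},
    {"dp": [0,0,-5],"yaw": 0},
    {"dp": [0,0,-10],"yaw": 0},
    {"dp": [0,0,-20],"yaw": 0},
    {"dp": [0,0,-40],"yaw": 0},
    {"dp": [0,0,-70],"yaw": 0},
    {"dp": [0,-30,-90],"yaw": 0},
    {"dp": [0,-70,-100],"yaw": 0},
    {"dp": [0,-100,-100],"yaw": 0},
    {"dp": [0,-100,-100],"yaw": 0},
    {"dp": [0,-100,-100],"yaw": 0}
  ]
}}

```text
clock: 32.0
eef_pos: [426.1, 38.0, 238.9]
tcp_rot: [3.14, -0.0, 1.563]
contact_force: [0.2, -0.6, -0.2]
opening: -0.002
grasp_force: 0.0
```

```bash
python3 pad.py|head -2; python3 - <<'E'
from m import *
C,im=shot('top','pics/tf.png')
p=blob(im,'red',(245,185,280,215));m=cv2.moments(p);print('pad',plane(C,[[m['m10']/m['m00'],m['m01']/m['m00']]],153))
x0,y0,x1,y1=256,125,330,205;s=im[y0:y1,x0:x1];h=cv2.cvtColor(s,cv2.COLOR_BGR2HSV);H,S,V=cv2.split(h)
for k,mm in(('blue',(H>100)&(H<125)&(S>110)&(V>40)),('dark',V<40),('yel',(H>20)&(H<35)&(S>120)&(V>70))):
    for c in cv2.findContours(mm.astype(np.uint8),0,1)[0]:
        if cv2.contourArea(c)>4: q=c.reshape(-1,2)+[x0,y0]; w=plane(C,q,38 if k=='blue' else 15)[:,:2];print(k,cv2.contourArea(c),w.min(0).round(),w.max(0).round())
E
```

```text
[426.1  38.  238.9] [ 0.2 -0.6 -0.2] 32.0
pad bbox (234, 165, 14, 10)
pad [[524.60557555  41.07919264 153.        ]]
blue 1326.5 [ 538. -113.] [675.   9.]
dark 44.5 [563. -62.] [588. -45.]
dark 16.0 [581. -37.] [587. -15.]
dark 72.5 [643. -25.] [669.  -0.]
yel 7.5 [576. -37.] [579. -15.]
```

```bash
python3 -c "
from rig import r;print(r.sign_off())"
```

```text
the job is handed in; nothing more can be done
None
```

I handed the job in at about 32 s, and no verdict came back. The last camera measurements put the pan flush and square under the spout, the tray level again, and both heatsinks and the transformer in the pan. The blue relay has left the tray, but I couldn't pick it out against the blue pan.

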